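# Spread the washed brushes on the boot tray to dry

## Robot

A 7-joint arm with a two-finger parallel gripper is mounted at the origin on the work surface. World frame = base frame: x ahead of the robot, y to its left, z up, the work surface at z = 0. Lengths are in m, angles in degrees, forces in N, time in s.
With the tool pointing down it reaches from about 0.4 to 0.9 m from the base axis. Payload 5.5 kg.
Tool frame: the origin (TCP) lies midway between the tips of the shut fingers; the grasp point (between the pads) lies env.grip_depth behind it (env.grip_depth is the distance from the TCP to the grasp point, in m); z points along the fingers, y is the line along which they close (so a half turn about z gives the same grasp; the last joint's range is limited). The gripper opens to 92 mm and grips with 3 to 60 N. Pads are 19 mm wide; open, the fingers measure 130 mm over their backs; the gripper's body (75 mm by 190 mm) begins 47 mm behind the grasp point.
Start: joints at [-49.091, 28.699, -24.465, 88.831, 12.651, 65.22, -12.049], TCP at [0.283, 0.585, 0.227] pointing down, gripper open.
Joint ranges: [-164.97, 164.97], [-17.58, 116.51], [-87.97, 89.64], [11.32, 138.91], [-80.73, 260.73], [10.89, 115.49], [-147.41, 147.41]. Speed limits (degrees/s): [147.25, 147.25, 180, 180, 180, 180, 180].

## Interface

Orientations are given as a 3x3 rotation matrix whose columns are the frame's x, y, z axes.
In Python, from rig import env gives the robot as it stands.
- The arm moves only by the tool servo_tool, never from a script. Its argument "commands" is a list that holds one entry, the list of rows, each a list of 6 numbers: the shift along the world's x, y, z scaled (see below), then the turn, a rotation vector about the world's x, y, z scaled (see below). A call has 1 to 20 rows; each row is the pose to reach, as a shift and turn from the pose commanded when the call began; what a row does not reach only later rows make up. The controller multiplies each number of a shift by 0.2 m and each number of a turn by pi/2 rad. A row lasts 1/10 s, in which the tool goes at most 50 mm and 8.59 degrees, less where a joint would pass 70% of its speed; a pose out of reach is approached as far as the arm can. A call with a number of a shift or a turn outside -1 to 1 is refused whole. A call with a gripper value outside its range is refused whole. "gripper" is the finger opening in mm, from 0 to 91.8, set as the call begins (left out, the last holds). The fingers move at their own pace and stop on an object; "grip_force" is the grip in N (left out, the last holds). Time passes only in rows, so rows that repeat a pose let the fingers close. It gives the time, the measured TCP pose, the force, the opening and the grip force at its end, in the units of the state.
- env.sense(): the state, without advancing time (a new reading comes with each control period).
- env.camera(name): name is "scene" or "top" or "wrist"; returns a dict with "img" (384x512x3 uint8, blue, green, red), "intrinsics" (3x3 intrinsics, pixels), "dist" ([k1, k2, p1, p2, k3] as OpenCV has them; the pictures are not rectified), "extrinsics" (4x4, takes a point from world to camera coordinates). Camera axes: x right, y up, looking along -z (the intrinsics and any distortion apply to the point x, -y, -z); pixel columns grow to the right and rows downward; lengths in m; the calibration is good to about 2 mm. A picture is of the moment at which its call begins. There is no depth.
- env.sign_off(): hands the job in; it is judged then, once.
The state is a dict: "time_s": time; "joint_pos": joint angles; "qvel": joint speeds; "joint_efforts": joint torques, N m; "eef_pos": TCP position; "ee_rot": TCP orientation; "force": force on the tool from outside, world axes, zero at the start; "wrist_torque": the same for the moment, N m; "finger_gap": finger opening in m; "gripper_force": force on a finger pad.
Only numpy, scipy, OpenCV 4.12 (cv2) and the standard library are available. Lean on these libraries where they do the work, as an engineer would, in place of code of your own. Each camera call takes 0.05 s, during which the arm holds its last target. There are 200 camera calls.

## Task

The four washed scrubbing brushes are heaped together on the boot tray under the hook rail: spread them into an even single layer, one standing bristles-down wholly inside each quarter of the tray marked by the white lines and at least a finger's width clear of the others, with the two orange ones sharing the left or right half and the two green ones the other half (left and right as the robot sees it). Do not tip any brush over, bump the rail, or disturb the crate, the cup or the sunglasses case.

Things in the scene. Friction and masses are not known exactly. Their poses are not given: they have to be found in the camera images.
- orange_1: hand scrubbing brush (orange), round, standing on its bristles: bristle-and-body disc 66 mm diameter and 28 mm high, and centred on top of it an upright cylindrical knob handle 32 mm diameter and 36 mm high (64 mm in all), 90 g. Origin: centre of the underside of the bristles; z up along the knob.
- orange_2: hand scrubbing brush (orange), round, standing on its bristles: bristle-and-body disc 66 mm diameter and 28 mm high, and centred on top of it an upright cylindrical knob handle 32 mm diameter and 36 mm high (64 mm in all), 90 g. Origin: centre of the underside of the bristles; z up along the knob.
- green_1: hand scrubbing brush (green), round, standing on its bristles: bristle-and-body disc 66 mm diameter and 28 mm high, and centred on top of it an upright cylindrical knob handle 32 mm diameter and 36 mm high (64 mm in all), 90 g. Origin: centre of the underside of the bristles; z up along the knob.
- green_2: hand scrubbing brush (green), round, standing on its bristles: bristle-and-body disc 66 mm diameter and 28 mm high, and centred on top of it an upright cylindrical knob handle 32 mm diameter and 36 mm high (64 mm in all), 90 g. Origin: centre of the underside of the bristles; z up along the knob.
- tray: grey boot tray, fixed, 300 (x) by 400 mm (y); floor top 5 mm above the origin; black rim 5 mm wide, 14 mm high. White lines along its x and y axes cross at the centre and mark four quarters; x points away from the robot (but for the yaw), y to the left, so the line along x parts the left half (y > 0) from the right. Origin: centre of the underside, on the ledge.
- rail: chrome hook rail, fixed: bar of 14 mm diameter along its y axis, 540 mm long, axis 300 mm above the ledge, right over the heap, so an upright gripper has no room there but one leaning back to the robot has. Posts 16 mm thick at y = +-260 mm; hooks at y = +-130, +-200 mm reach 48 mm beyond the bar (+x), up to 322 mm high. Origin: on the ledge midway between the posts; x away from the robot.
- crate: blue plastic crate with snap latch, closed, 180 x 250 x 162 mm, left of the tray; leave alone. Origin: centre of the underside.
- cup: stainless cup, 96 mm diameter, 100 mm high, with three white shuttlecocks standing in it up to about 125 mm high; leave alone. Origin: centre of the underside.
- case: black sunglasses case, 70 x 165 x 47 mm, right of the tray; leave alone. Origin: centre of the underside.
Things that resemble listed ones, but are neither listed nor needed, are in the scene too. What is shaped like the green_1 but grey or pink is not meant.

How it is judged (in metres and radians):
At the end, for the whole second after the job is handed in: Each brush stands bristles-down on the tray floor (tilt under 0.12 rad), at rest, one in each quarter, centre 28 mm or more from both white lines; both orange in one of the left/right halves, both green in the other; centres of any two at least 76 mm apart (angle between each of orange_1, orange_2, green_1, green_2's own z axis and vertical below 0.12 rad and z of orange_1 in the frame of tray between 0.002 and 0.011 m and linear speed of each of orange_1, orange_2, green_1, green_2 below 0.02 m/s and x of orange_1 in the frame of tray between -0.135 and 0.135 m and y of orange_1 in the frame of tray between -0.18 and 0.18 m and z of orange_2 in the frame of tray between 0.002 and 0.011 m and x of orange_2 in the frame of tray between -0.135 and 0.135 m and y of orange_2 in the frame of tray between -0.18 and 0.18 m and z of green_1 in the frame of tray between 0.002 and 0.011 m and x of green_1 in the frame of tray between -0.135 and 0.135 m and y of green_1 in the frame of tray between -0.18 and 0.18 m and z of green_2 in the frame of tray between 0.002 and 0.011 m and x of green_2 in the frame of tray between -0.135 and 0.135 m and y of green_2 in the frame of tray between -0.18 and 0.18 m and ((y of each of orange_1, orange_2 in the frame of tray above 0.028 m and y of each of green_1, green_2 in the frame of tray below -0.028 m) or (y of each of orange_1, orange_2 in the frame of tray below -0.028 m and y of each of green_1, green_2 in the frame of tray above 0.028 m)) and ((x of orange_1 in the frame of tray above 0.028 m and x of orange_2 in the frame of tray below -0.028 m) or (x of orange_1 in the frame of tray below -0.028 m and x of orange_2 in the frame of tray above 0.028 m)) and ((x of green_1 in the frame of tray above 0.028 m and x of green_2 in the frame of tray below -0.028 m) or (x of green_1 in the frame of tray below -0.028 m and x of green_2 in the frame of tray above 0.028 m)) and horizontal distance between orange_1 and orange_2 above 0.076 m and horizontal distance between each of orange_1, orange_2 and green_1 above 0.076 m and horizontal distance between each of orange_1, orange_2, green_1 and green_2 above 0.076 m); the robot touches nothing.
It fails at once if a brush is knocked or tipped over (angle between any of orange_1, orange_2, green_1, green_2's own z axis and vertical above 1 rad).
It fails at once if the hook rail is bumped (over 12 N) (contact force between any of the arm, the fingers and rail above 12 N).
It fails at once if the crate, the cup or the sunglasses case is disturbed (moved over 25 mm) (distance of any of crate, cup, case from where it was at the start of the episode above 0.025 m).
It also fails if it takes over 72 s, if anything falls off the work surface, if the arm or the gripper's body presses on something with over 40 N, if the wrist force passes 120 N, or if a joint passes its speed limit or range.

## Working session

There is one attempt and no reset: what is moved stays moved. The work goes in short steps, Python scripts to look and compute and a tool call to move; the robot and the scene stay as the last step left them, time stands still between calls to the robot, and variables do not carry over. Pictures are saved under pics/ and viewed, at most 10 in all, crops included, and the job is handed in when it is done.

Besides the shell and the picture viewer there is one more tool, called after "Emit:" in YAML: its name, and indented under it one key for each argument. servo_tool: Moves the arm, as the interface text tells. Its arguments: {"type":"object","properties":{"commands":{"type":"array","items":{"type":"array","items":{"type":"array","items":{"type":"number"}}}},"gripper":{"type":"number"},"grip_force":{"type":"number"}},"required":["commands"]}

```bash
mkdir -p pics; ls; python3 - <<'E'
from rig import env
import cv2,numpy as np
s=env.sense();print(s['time_s'],s['eef_pos'],s['ee_rot'],s['finger_gap'],env.grip_depth)
for n in('scene','top'):
    c=env.camera(n);cv2.imwrite(f'pics/{n}0.png',c['img']);print(n,c['intrinsics'],c['dist'],c['extrinsics'])
E
```

```text
pics
0.0 [0.28292361 0.58439213 0.22565423] [[-9.00108729e-01  4.35664289e-01 -9.50877567e-04]
 [ 4.35665317e-01  9.00107013e-01 -1.75962178e-03]
 [ 8.92871973e-05 -1.99811530e-03 -9.99998000e-01]] 0.09181590179585974 0.0188
scene [[440.20113369   0.         256.53713635]
 [  0.         440.20113369 184.22078552]
 [  0.           0.           1.        ]] [-0.12184883  0.          0.          0.          0.        ] [[-0.30270674  0.95292052 -0.01763859  0.12740383]
 [-0.7381863  -0.22270709  0.63677511  0.33157879]
 [ 0.60286782  0.20577668  0.77084781 -1.88514279]
 [ 0.          0.          0.          1.        ]]
top [[365.98818257   0.         257.775592  ]
 [  0.         365.98818257 186.39743695]
 [  0.           0.           1.        ]] [0.0348549 0.        0.        0.        0.       ] [[ 0.03635495 -0.99933268  0.00353706  0.00762103]
 [ 0.97345728  0.03621348  0.22598564 -0.51520533]
 [-0.22596292 -0.00477252  0.97412421 -0.97297286]
 [ 0.          0.          0.          1.        ]]
```

View pics/scene0.png

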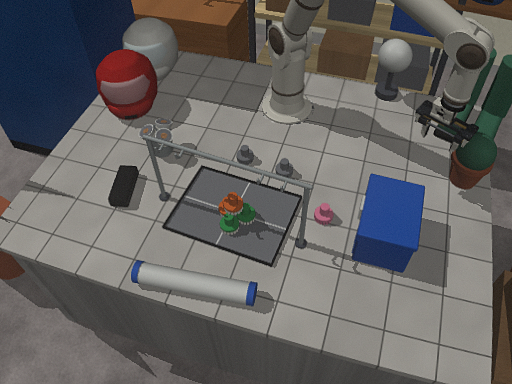

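View pics/top0.png

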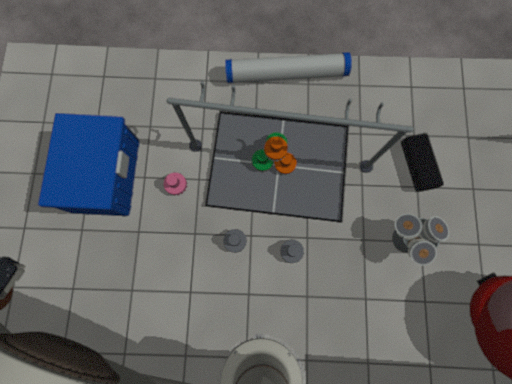

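The scene view shows the heap near (232,212) with one orange brush apparently on top. In the top view it is at (275,155), the rail bar runs above it, the crate is at left, and the cup and case are at right. Next I'll measure the tray and zoom in on the heap.

```bash
cat > h.py <<'E'
from rig import env
import cv2,numpy as np
def ray(c,uv):
    p=cv2.undistortPoints(np.array([[uv]],float),c['intrinsics'],np.array(c['dist']))[0,0]
    E=c['extrinsics'];R,t=E[:3,:3],E[:3,3]
    return -R.T@t, R.T@np.array([p[0],-p[1],-1])
def onz(c,uv,z):
    o,d=ray(c,uv);return o+d*(z-o[2])/d[2]
def proj(c,P):
    E=c['extrinsics'];q=(E[:3,:3]@np.atleast_2d(P).T).T+E[:3,3]
    q=q*[1,-1,-1]
    return cv2.projectPoints(q,np.zeros(3),np.zeros(3),c['intrinsics'],np.array(c['dist']))[0][:,0]
def tri(c1,u1,c2,u2):
    o1,d1=ray(c1,u1);o2,d2=ray(c2,u2)
    s=np.linalg.lstsq(np.stack([d1,-d2],1),o2-o1,rcond=None)[0]
    a,b=o1+s[0]*d1,o2+s[1]*d2
    return (a+b)/2,np.linalg.norm(a-b)
E
python3 - <<'E'
from h import *
a=env.camera('top');b=env.camera('scene')
for uv in[(218,112),(348,124),(342,220),(207,207)]:print('corner',onz(a,uv,.014).round(3))
g=cv2.cvtColor(a['img'],cv2.COLOR_BGR2HSV)
T=cv2.resize(a['img'][90:225,195:375],(800,600),interpolation=cv2.INTER_CUBIC);S=cv2.resize(b['img'][130:265,150:330],(800,600),interpolation=cv2.INTER_CUBIC)
cv2.imwrite('pics/t1.png',T);cv2.imwrite('pics/s1.png',S)
E
```

```text
corner [0.756 0.158 0.014]
corner [ 0.731 -0.242  0.014]
corner [ 0.435 -0.219  0.014]
corner [0.458 0.172 0.014]
```

View pics/t1.png

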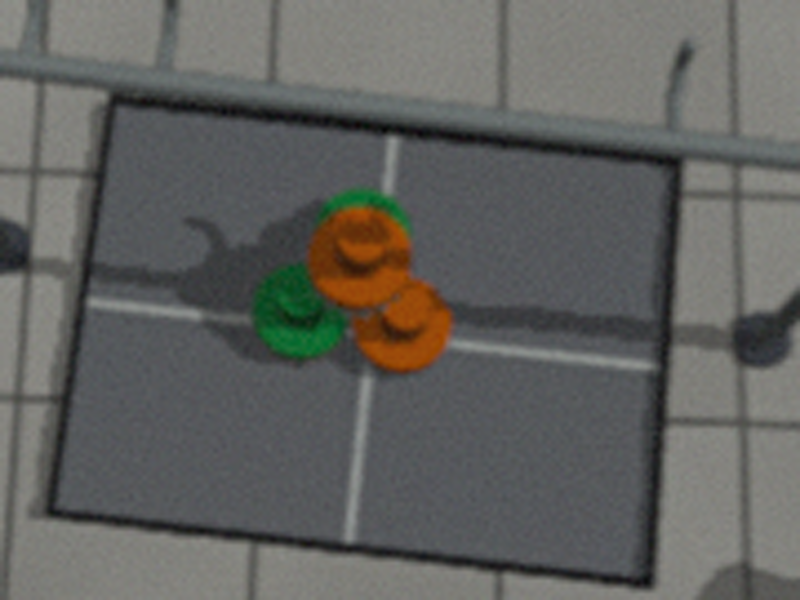

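View pics/s1.png

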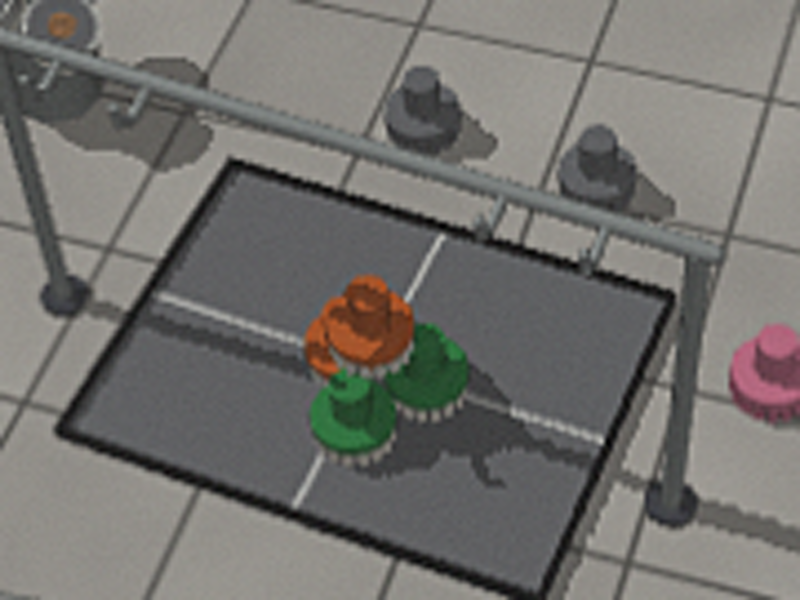

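The t1 crop shows the top orange brush at (360,255), sitting over three others: orange at (403,325), green at (300,312), and a far green at (365,215) that is mostly hidden. In s1 the top orange brush is at (368,290) and the greens are at (350,382) and (430,340). Now I'll triangulate.

```bash
python3 - <<'E'
from h import *
a=env.camera('top');b=env.camera('scene')
T=lambda u,v:((u+.5)/4.4444-.5+195,(v+.5)/4.4444-.5+90)
S=lambda u,v:((u+.5)/4.4444-.5+150,(v+.5)/4.4444-.5+130)
print('cams',ray(a,(0,0))[0],ray(b,(0,0))[0])
print('top knob',tri(a,T(362,238),b,S(368,289)))
print('G left knob',tri(a,T(303,297),b,S(430,336)),onz(a,T(303,297),.069))
print('O right knob',onz(a,T(408,308),.069),'disc',onz(a,T(403,325),.033))
print('G far knob scene',onz(b,S(350,379),.069))
print('top disc at z',[onz(a,T(360,257),z).round(3) for z in(.033,.065,.097)])
print('posts',onz(a,(195,146),.005),onz(a,(366,167),.005),'bar',onz(a,T(0,62),.3),onz(a,T(800,158),.3))
print('tray x line',onz(a,T(392,135),.005),onz(a,T(348,545),.005),'y',onz(a,T(88,302),.005),onz(a,T(655,367),.005))
print('cup',[onz(a,p,.11) for p in((408,226),(437,229),(423,252))],'case',onz(a,(422,162),.045))
print('crate',[onz(a,p,.162) for p in((53,116),(126,118),(112,211))],'greys',onz(a,(233,240),.03),onz(a,(291,251),.03),onz(a,(175,184),.03))
E
```

```text
cams [0.28139752 0.02162978 1.06419847] [1.41982485 0.34035766 1.24426429]
top knob (array([ 0.61691448, -0.01746412,  0.13601619]), np.float64(0.0019485113475447276))
G left knob (array([0.59876916, 0.01871033, 0.07058166]), np.float64(0.006767388750459449)) [0.60021658 0.01543578 0.069     ]
O right knob [ 0.59536433 -0.05187285  0.069     ] disc [ 0.59486989 -0.05145455  0.033     ]
G far knob scene [ 0.65185299 -0.02241556  0.069     ]
top disc at z [array([ 0.641, -0.022,  0.033]), array([ 0.63 , -0.021,  0.065]), array([ 0.619, -0.019,  0.097])]
posts [0.646087   0.22227463 0.005     ] [ 0.59890348 -0.29564275  0.005     ] bar [0.64492359 0.17462204 0.3       ] [ 0.60792544 -0.22902843  0.3       ]
tray x line [ 0.74104547 -0.0430186   0.005     ] [ 0.45125514 -0.0202144   0.005     ] y [0.61163679 0.16105832 0.005     ] [ 0.5801245  -0.22361956  0.005     ]
cup [array([ 0.41166405, -0.36769487,  0.11      ]), array([ 0.40684817, -0.44144606,  0.11      ]), array([ 0.34655531, -0.40160331,  0.11      ])] case [ 0.60772141 -0.44465326  0.045     ]
crate [array([0.65934246, 0.56714386, 0.162     ]), array([0.66207886, 0.37857393, 0.162     ]), array([0.41481174, 0.38425254, 0.162     ])] greys [0.36461203 0.09047378 0.03      ] [ 0.34023058 -0.07244676  0.03      ] [0.51950556 0.26665075 0.03      ]
```

```bash
cat >> h.py <<'E'
from scipy.spatial.transform import Rotation as Ro
yaw=np.radians(-4.8)
C=np.array([.596,-.032,0]);EX=np.array([np.cos(yaw),np.sin(yaw),0]);EY=np.array([-np.sin(yaw),np.cos(yaw),0])
def tgt(lean):
    th=np.radians(lean);z=EX*np.sin(th)-np.array([0,0,np.cos(th)])
    return np.stack([np.cross(EY,z),EY,z],1)
def plan(Gs,lean=32):
    "rows for servo from the present pose to grasp points Gs"
    s=env.sense();R=tgt(lean);v=Ro.from_matrix(R@s['ee_rot'].T).as_rotvec()/(np.pi/2)
    print('t',s['time_s'],'turn',v.round(3))
    for g in Gs:
        d=(np.array(g)+R[:,2]*env.grip_depth-s['eef_pos'])/.2
        print(g,d.round(3),'mm',(np.linalg.norm(d)*200).round())
E
python3 - <<'E'
from h import *
z=tgt(32)[:,2];print(z)
G=np.array([.617,-.018,.122])
plan([[.36,.40,.27],[.42,.22,.27],[.47,.03,.25],list((G-.1*z).round(3)),list(G)])
E
```

```text
[ 0.52806076 -0.0443425  -0.8480481 ]
t 0.3 turn [-0.094 -0.345  0.228]
[0.36, 0.4, 0.27] [ 0.434 -0.928  0.139] mm 207.0
[0.42, 0.22, 0.27] [ 0.734 -1.828  0.139] mm 395.0
[0.47, 0.03, 0.25] [ 0.984 -2.778  0.039] mm 590.0
[np.float64(0.564), np.float64(-0.014), np.float64(0.207)] [ 1.454 -2.998 -0.176] mm 667.0
[np.float64(0.617), np.float64(-0.018), np.float64(0.122)] [ 1.719 -3.018 -0.601] mm 705.0
```

Emit:
servo_tool:
  commands:
    - [[0.1,-0.23,0.05,-0.02,-0.07,0.05],[0.22,-0.46,0.1,-0.04,-0.15,0.1],[0.33,-0.7,0.14,-0.06,-0.22,0.14],[0.43,-0.93,0.14,-0.08,-0.29,0.19],[0.43,-0.93,0.14,-0.094,-0.345,0.228],[0.43,-0.93,0.14,-0.094,-0.345,0.228]]
  gripper: 60

```text
time_s: 0.9
eef_pos: [0.3675, 0.3969, 0.2539]
ee_rot: [[-0.845, 0.08, 0.529], [0.067, 0.997, -0.045], [-0.531, -0.003, -0.848]]
force: [-0.7, 0.5, 0.7]
finger_gap: 0.0604
gripper_force: 0.0
```

Emit:
servo_tool:
  commands:
    - [[0.08,-0.22,0,0,0,0],[0.15,-0.45,0,0,0,0],[0.22,-0.67,0,0,0,0],[0.3,-0.9,0,0,0,0],[0.3,-0.9,0,0,0,0]]

```text
time_s: 1.4
eef_pos: [0.4309, 0.2134, 0.255]
ee_rot: [[-0.845, 0.093, 0.527], [0.079, 0.996, -0.049], [-0.529, 0.0, -0.849]]
force: [-0.4, 0.8, -0.6]
finger_gap: 0.0602
gripper_force: 0.0
```

Emit:
servo_tool:
  commands:
    - [[0.06,-0.24,-0.02,0,0,0],[0.12,-0.47,-0.05,0,0,0],[0.18,-0.7,-0.07,0,0,0],[0.25,-0.95,-0.1,0,0,0],[0.25,-0.95,-0.1,0,0,0],[0.25,-0.95,-0.1,0,0,0]]

```text
time_s: 2.0
eef_pos: [0.4808, 0.0285, 0.2358]
ee_rot: [[-0.844, 0.087, 0.529], [0.075, 0.996, -0.044], [-0.531, 0.002, -0.847]]
force: [-0.7, 0.7, 0.0]
finger_gap: 0.0598
gripper_force: 0.0
```

```bash
python3 - <<'E'
from h import *
z=tgt(32)[:,2];G=np.array([.617,-.019,.122])
s=env.sense();print(s['eef_pos'],s['finger_gap'],s['joint_pos'])
plan([list((G-.09*z).round(3)),list(G)])
cv2.imwrite('pics/w1.png',env.camera('wrist')['img'])
E
```

```text
[0.48082764 0.02850285 0.23575015] 0.05983105826480228 [-26.08759411  -8.50593552  11.10256361 138.34507538  32.24071829
  22.53886397  43.34005559]
t 2.0 turn [-0.001  0.001  0.002]
[np.float64(0.569), np.float64(-0.015), np.float64(0.198)] [ 0.49  -0.222 -0.268] mm 120.0
[np.float64(0.617), np.float64(-0.019), np.float64(0.122)] [ 0.73  -0.242 -0.648] mm 201.0
```

View pics/w1.png

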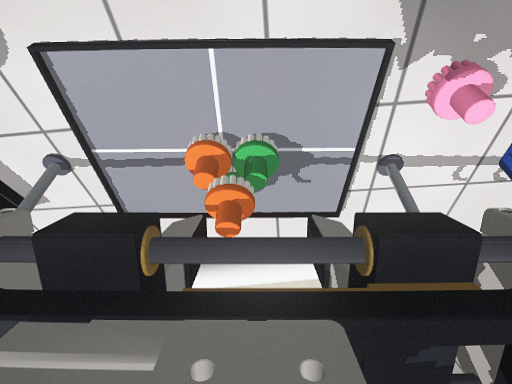

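The wrist view shows the top orange knob at about (228,228), the other orange at (207,165) and the left green at (257,165). I'll check my estimates by reprojecting them.

```bash
python3 - <<'E'
from h import *
w=env.camera('wrist')
P=[[.617,-.019,.133],[.595,-.052,.069],[.6,.016,.069]]
print(proj(w,P).round(1))
print(onz(w,(228,229),.133),onz(w,(203,182),.069),onz(w,(258,184),.069))
E
```

```text
[[225.5 229.4]
 [201.5 181.1]
 [253.3 180.6]]
[ 0.61639431 -0.01581977  0.133     ] [ 0.5968342  -0.05045336  0.069     ] [0.60689774 0.02163537 0.069     ]
```

Emit:
servo_tool:
  commands:
    - [[0.16,-0.07,-0.09,0,0,0],[0.33,-0.14,-0.18,0,0,0],[0.49,-0.215,-0.27,0,0,0],[0.55,-0.22,-0.365,0,0,0],[0.61,-0.225,-0.46,0,0,0],[0.67,-0.23,-0.555,0,0,0],[0.73,-0.235,-0.65,0,0,0],[0.73,-0.235,-0.65,0,0,0]]

```text
time_s: 2.9
eef_pos: [0.6219, -0.0167, 0.1107]
ee_rot: [[-0.846, 0.081, 0.527], [0.066, 0.997, -0.048], [-0.529, -0.005, -0.848]]
force: [-0.4, -0.7, -0.5]
finger_gap: 0.0598
gripper_force: 0.0
```

Emit:
servo_tool:
  commands:
    - [[0,0,0,0,0,0],[0,0,0,0,0,0],[0,0,0,0,0,0],[0,0,0,0,0,0],[0,0,0,0,0,0]]
  gripper: 20
  grip_force: 15

```text
time_s: 3.4
eef_pos: [0.6204, -0.019, 0.1121]
ee_rot: [[-0.846, 0.083, 0.527], [0.066, 0.997, -0.051], [-0.529, -0.008, -0.848]]
force: [-2.3, -0.4, 2.4]
finger_gap: 0.0311
gripper_force: 15.0
```

Emit:
servo_tool:
  commands:
    - [[0,0,0.05,0,0,0],[0,0,0.1,0,0,0],[-0.02,-0.02,0.15,0,0,0],[-0.1,-0.08,0.2,0,0,0],[-0.2,-0.18,0.2,0,0,0],[-0.3,-0.28,0.2,0,0,0],[-0.4,-0.38,0.15,0,0,0],[-0.47,-0.47,0.05,0,0,0],[-0.49,-0.49,-0.05,0,0,0],[-0.49,-0.49,-0.15,0,0,0],[-0.49,-0.49,-0.2,0,0,0],[-0.49,-0.49,-0.2,0,0,0]]

```text
time_s: 4.6
eef_pos: [0.5203, -0.1174, 0.069]
ee_rot: [[-0.848, 0.085, 0.522], [0.069, 0.996, -0.05], [-0.525, -0.006, -0.851]]
force: [-0.2, 0.7, -1.3]
finger_gap: 0.0317
gripper_force: 15.0
```

```bash
python3 - <<'E'
from h import *
s=env.sense();print(s['eef_pos'],s['finger_gap'],s['force'])
a=env.camera('top');b=env.camera('scene')
cv2.imwrite('pics/c2.png',np.vstack([cv2.resize(a['img'][90:225,195:375],(400,300)),cv2.resize(b['img'][130:265,150:330],(400,300))]))
E
```

```text
[ 0.52034445 -0.11741246  0.06898738] 0.0316915553313508 [-0.24097822  0.72025739 -1.28100629]
```

View pics/c2.png

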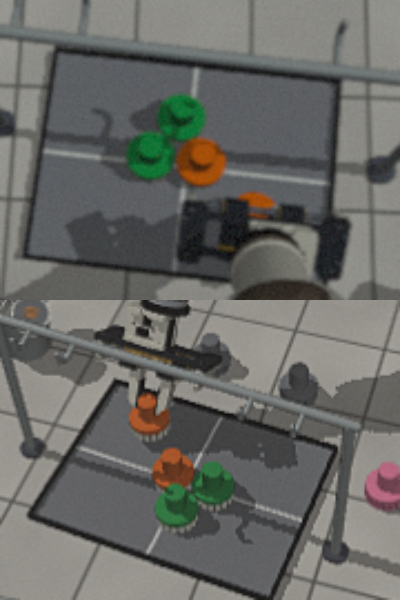

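The picture shows the top orange brush held upright over the near-right quarter. The other three stand separately: in the upper half, greens at (182,118) and (151,156), orange at (202,161). I'll lower and release this one.

Emit:
servo_tool:
  commands:
    - [[0,0,-0.05,0,0,0],[0,0,-0.09,0,0,0],[0,0,-0.105,0,0,0],[0,0,-0.105,0,0,0]]

```text
time_s: 5.1
eef_pos: [0.5224, -0.1176, 0.0505]
ee_rot: [[-0.847, 0.083, 0.526], [0.066, 0.996, -0.052], [-0.528, -0.009, -0.849]]
force: [-0.8, 0.2, -0.5]
finger_gap: 0.0316
gripper_force: 15.0
```

Emit:
servo_tool:
  commands:
    - [[0,0,0,0,0,0],[0,0,0,0,0,0],[0,0,0,0,0,0],[-0.05,0,0.09,0,0,0],[-0.11,0.01,0.18,0,0,0],[-0.16,0.01,0.26,0,0,0],[-0.2,0.02,0.45,0,0,0],[-0.2,0.02,0.45,0,0,0]]
  gripper: 52

```text
time_s: 5.9
eef_pos: [0.4859, -0.1195, 0.1406]
ee_rot: [[-0.851, 0.096, 0.516], [0.083, 0.995, -0.049], [-0.518, 0.001, -0.855]]
force: [0.2, -0.8, 0.8]
finger_gap: 0.052
gripper_force: 0.0
```

```bash
cat >> h.py <<'E'
def brushes():
    "disc centres by colour, as blobs in top view at disc-top height"
    a=env.camera('top');g=cv2.cvtColor(a['img'],cv2.COLOR_BGR2HSV)
    for n,lo,hi in(('or',(5,150,80),(18,255,255)),('gr',(45,120,40),(85,255,255))):
        m=cv2.inRange(g,lo,hi);m[:100]=0;m[225:]=0;m[:,:200]=0;m[:,355:]=0
        k,l,st,ce=cv2.connectedComponentsWithStats(m)
        for i in range(1,k):
            if st[i,4]>25:
                P=onz(a,ce[i],.042);d=P-C;print(n,st[i],P.round(3),'tray',(d@EX).round(3),(d@EY).round(3))
E
python3 - <<'E'
from h import *
a=env.camera('top');brushes()
U=lambda u,v:((u+.5)/2.2222-.5+195,(v+.5)/2.2222-.5+90)
for p in((184,112),(204,155),(152,149)):print(onz(a,U(*p),.069).round(3))
s=env.sense();print(s['eef_pos'],s['finger_gap'])
z=tgt(32)[:,2]
E
```

```text
or [274 152  23  22 351] [ 0.593 -0.05   0.042] tray -0.001 -0.018
or [299 178  20  12 158] [ 0.534 -0.121  0.042] tray -0.054 -0.094
gr [252 133  35  38 704] [ 0.625 -0.002  0.042] tray 0.027 0.032
[ 0.651 -0.025  0.069]
[ 0.594 -0.052  0.069]
[0.599 0.014 0.069]
[ 0.48855282 -0.11690284  0.14232371] 0.05183357575342508
```

```bash
python3 - <<'E'
from h import *
z=tgt(32)[:,2];G=np.array([.595,-.052,.056])
plan([list((G-.09*z).round(3)),list((G-.05*z).round(3)),list(G)])
E
```

```text
t 6.0 turn [ 0.004 -0.005  0.001]
[np.float64(0.547), np.float64(-0.048), np.float64(0.132)] [ 0.342  0.34  -0.131] mm 100.0
[np.float64(0.569), np.float64(-0.05), np.float64(0.098)] [ 0.452  0.33  -0.301] mm 127.0
[np.float64(0.595), np.float64(-0.052), np.float64(0.056)] [ 0.582  0.32  -0.511] mm 168.0
```

Emit:
servo_tool:
  commands:
    - [[0.11,0.11,0,0,0,0],[0.22,0.23,-0.05,0,0,0],[0.34,0.34,-0.13,0,0,0],[0.34,0.34,-0.13,0,0,0],[0.4,0.335,-0.22,0,0,0],[0.45,0.33,-0.3,0,0,0],[0.52,0.325,-0.41,0,0,0],[0.58,0.32,-0.51,0,0,0],[0.58,0.32,-0.51,0,0,0],[0.58,0.32,-0.51,0,0,0]]
  gripper: 47

```text
time_s: 7.0
eef_pos: [0.6044, -0.0504, 0.0411]
ee_rot: [[-0.85, 0.08, 0.521], [0.064, 0.997, -0.049], [-0.523, -0.008, -0.852]]
force: [0.0, -0.1, -0.1]
finger_gap: 0.0473
gripper_force: 0.0
```

Emit:
servo_tool:
  commands:
    - [[0,0,0,0,0,0],[0,0,0,0,0,0],[0,0,0,0,0,0],[0,0,0,0,0,0]]
  gripper: 20

```text
time_s: 7.4
eef_pos: [0.6045, -0.0517, 0.0413]
ee_rot: [[-0.849, 0.083, 0.522], [0.066, 0.997, -0.05], [-0.524, -0.008, -0.852]]
force: [-4.9, -1.3, 7.1]
finger_gap: 0.0316
gripper_force: 15.0
```

Emit:
servo_tool:
  commands:
    - [[0,0,0.05,0,0,0],[0,-0.02,0.1,0,0,0],[0.02,-0.12,0.12,0,0,0],[0.07,-0.22,0.12,0,0,0],[0.13,-0.31,0.12,0,0,0],[0.21,-0.375,0.12,0,0,0],[0.295,-0.375,0.1,0,0,0],[0.295,-0.375,0.05,0,0,0],[0.295,-0.375,0.01,0,0,0],[0.295,-0.375,0.005,0,0,0],[0.295,-0.375,0.005,0,0,0]]

```text
time_s: 8.5
eef_pos: [0.6629, -0.1269, 0.0409]
ee_rot: [[-0.85, 0.083, 0.52], [0.067, 0.997, -0.05], [-0.522, -0.008, -0.853]]
force: [0.4, -0.5, -1.2]
finger_gap: 0.0317
gripper_force: 15.0
```

Emit:
servo_tool:
  commands:
    - [[0,0,0,0,0,0],[0,0,0,0,0,0],[0,0,0,0,0,0],[-0.05,0,0.08,0,0,0],[-0.11,0.01,0.17,0,0,0],[-0.17,0.01,0.27,0,0,0],[-0.3,0.05,0.35,0,0,0],[-0.45,0.15,0.4,0,0,0],[-0.55,0.3,0.4,0,0,0],[-0.55,0.5,0.4,0,0,0],[-0.55,0.5,0.4,0,0,0]]
  gripper: 52

```text
time_s: 9.6
eef_pos: [0.5528, -0.0202, 0.1222]
ee_rot: [[-0.85, 0.073, 0.522], [0.059, 0.997, -0.043], [-0.524, -0.006, -0.852]]
force: [0.3, 0.8, 0.5]
finger_gap: 0.0523
gripper_force: 0.0
```

```bash
python3 - <<'E'
from h import *
brushes()
w=env.camera('wrist');b=env.camera('scene')
cv2.imwrite('pics/c3.png',np.hstack([w['img'],b['img'][:,100:388]]))
s=env.sense();print(s['eef_pos'],s['finger_gap'],s['joint_pos'].round(1))
E
```

```text
or [300 135  22  21 337] [ 0.651 -0.125  0.042] tray 0.062 -0.088
or [298 182  21  18 107] [ 0.507 -0.126  0.042] tray -0.081 -0.101
gr [252 133  35  31 556] [ 0.637 -0.009  0.042] tray 0.039 0.027
[ 0.55347312 -0.02663855  0.12116415] 0.05178063554880282 [ 60.8  38.3 -76.2 133.6  95.6  39.8   2. ]
```

View pics/c3.png

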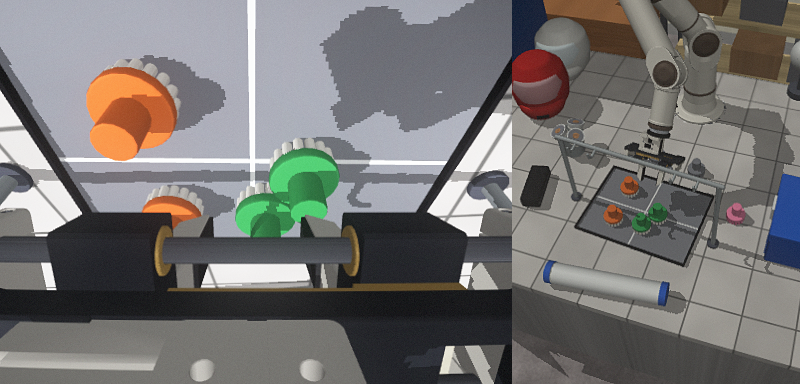

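Both orange brushes stand upright in the right half. In the wrist view the near green knob is at (309,210), the far green brush is at (264,215), and the near orange brush is at (130,100). Next is the near green brush.

```bash
python3 - <<'E'
from h import *
w=env.camera('wrist');print(onz(w,(310,210),.069),onz(w,(114,145),.069))
z=tgt(32)[:,2];G=np.array([.603,.017,.056])
plan([list((G-.07*z).round(3)),list(G)])
E
```

```text
[0.59807249 0.01408219 0.069     ] [ 0.5206153  -0.12002735  0.069     ]
t 9.8 turn [ 0.004 -0.006  0.   ]
[np.float64(0.566), np.float64(0.02), np.float64(0.115)] [ 0.112  0.233 -0.11 ] mm 56.0
[np.float64(0.603), np.float64(0.017), np.float64(0.056)] [ 0.297  0.218 -0.405] mm 109.0
```

Emit:
servo_tool:
  commands:
    - [[0,0.12,0,0,0,0],[0.05,0.23,0,0,0,0],[0.1,0.225,-0.11,0,0,0],[0.1,0.225,-0.11,0,0,0],[0.15,0.22,-0.19,0,0,0],[0.2,0.215,-0.27,0,0,0],[0.24,0.21,-0.34,0,0,0],[0.28,0.21,-0.405,0,0,0],[0.28,0.21,-0.405,0,0,0],[0.28,0.21,-0.405,0,0,0]]
  gripper: 50

```text
time_s: 10.8
eef_pos: [0.6089, 0.0145, 0.0402]
ee_rot: [[-0.85, 0.085, 0.519], [0.069, 0.996, -0.05], [-0.522, -0.007, -0.853]]
force: [0.5, 0.2, 0.7]
finger_gap: 0.0498
gripper_force: 0.0
```

Emit:
servo_tool:
  commands:
    - [[0,0,0,0,0,0],[0,0,0,0,0,0],[0,0,0,0,0,0],[0,0,0,0,0,0]]
  gripper: 20

```text
time_s: 11.2
eef_pos: [0.6095, 0.0152, 0.0408]
ee_rot: [[-0.85, 0.083, 0.521], [0.067, 0.997, -0.05], [-0.523, -0.008, -0.852]]
force: [-3.1, -1.3, 5.9]
finger_gap: 0.032
gripper_force: 15.0
```

Emit:
servo_tool:
  commands:
    - [[0,0,0.05,0,0,0],[-0.02,0.01,0.1,0,0,0],[-0.09,0.06,0.12,0,0,0],[-0.17,0.12,0.12,0,0,0],[-0.25,0.18,0.12,0,0,0],[-0.325,0.245,0.12,0,0,0],[-0.325,0.245,0.08,0,0,0],[-0.325,0.245,0.03,0,0,0],[-0.325,0.245,0.005,0,0,0],[-0.325,0.245,0.005,0,0,0],[-0.325,0.245,0.005,0,0,0]]

```text
time_s: 12.3
eef_pos: [0.5445, 0.0641, 0.0409]
ee_rot: [[-0.85, 0.084, 0.52], [0.068, 0.996, -0.05], [-0.522, -0.007, -0.853]]
force: [0.7, 0.4, -1.6]
finger_gap: 0.0316
gripper_force: 15.0
```

Emit:
servo_tool:
  commands:
    - [[0,0,0,0,0,0],[0,0,0,0,0,0],[0,0,0,0,0,0],[-0.05,0,0.08,0,0,0],[-0.11,0,0.17,0,0,0],[-0.15,0,0.27,0,0,0],[-0.12,-0.15,0.4,0,0,0],[-0.05,-0.3,0.4,0,0,0],[0.05,-0.4,0.4,0,0,0],[0.15,-0.45,0.4,0,0,0],[0.15,-0.45,0.4,0,0,0]]
  gripper: 52

```text
time_s: 13.4
eef_pos: [0.5769, -0.0287, 0.1219]
ee_rot: [[-0.848, 0.088, 0.522], [0.071, 0.996, -0.053], [-0.524, -0.007, -0.851]]
force: [0.4, 0.4, -0.8]
finger_gap: 0.0524
gripper_force: 0.0
```

```bash
python3 - <<'E'
from h import *
s=env.sense();print(s['eef_pos'],s['finger_gap'],s['joint_pos'].round(1))
brushes()
z=tgt(32)[:,2];G=np.array([.655,-.024,.056])
plan([list((G-.08*z).round(3)),list(G)])
E
```

```text
[ 0.57693579 -0.02867395  0.12194279] 0.052352844355554005 [ 59.1  40.3 -75.1 130.7  95.1  41.1   3.8]
or [300 135  22  21 334] [ 0.651 -0.125  0.042] tray 0.062 -0.088
or [308 184  11  10  52] [ 0.517 -0.137  0.042] tray -0.07 -0.111
gr [266 133  21  20 344] [ 0.653 -0.022  0.042] tray 0.056 0.015
gr [235 173  21  19 228] [0.527 0.066 0.042] tray -0.077 0.092
t 13.45 turn [ 0.004 -0.005  0.001]
[np.float64(0.613), np.float64(-0.02), np.float64(0.124)] [ 0.238  0.03  -0.067] mm 50.0
[np.float64(0.655), np.float64(-0.024), np.float64(0.056)] [ 0.448  0.01  -0.407] mm 121.0
```

Emit:
servo_tool:
  commands:
    - [[0.12,0.03,-0.03,0,0,0],[0.23,0.03,-0.065,0,0,0],[0.23,0.03,-0.065,0,0,0],[0.28,0.025,-0.15,0,0,0],[0.34,0.02,-0.24,0,0,0],[0.39,0.02,-0.32,0,0,0],[0.44,0.015,-0.405,0,0,0],[0.44,0.015,-0.405,0,0,0],[0.44,0.015,-0.405,0,0,0]]

```text
time_s: 14.35
eef_pos: [0.6612, -0.0214, 0.0402]
ee_rot: [[-0.851, 0.082, 0.519], [0.066, 0.997, -0.048], [-0.522, -0.006, -0.853]]
force: [-1.4, 0.9, 0.6]
finger_gap: 0.052
gripper_force: 0.0
```

Emit:
servo_tool:
  commands:
    - [[0,0,0,0,0,0],[0,0,0,0,0,0],[0,0,0,0,0,0],[0,0,0,0,0,0]]
  gripper: 20

```text
time_s: 14.75
eef_pos: [0.6624, -0.0229, 0.0407]
ee_rot: [[-0.85, 0.083, 0.521], [0.067, 0.996, -0.05], [-0.523, -0.008, -0.852]]
force: [-2.9, -1.8, 5.5]
finger_gap: 0.0317
gripper_force: 15.0
```

Emit:
servo_tool:
  commands:
    - [[0,0,0.05,0,0,0],[0,0.03,0.08,0,0,0],[0.02,0.11,0.08,0,0,0],[0.04,0.19,0.08,0,0,0],[0.06,0.28,0.08,0,0,0],[0.08,0.37,0.08,0,0,0],[0.08,0.37,0.05,0,0,0],[0.08,0.37,0.005,0,0,0],[0.08,0.37,0.005,0,0,0],[0.08,0.37,0.005,0,0,0]]

```text
time_s: 15.75
eef_pos: [0.6777, 0.0499, 0.0401]
ee_rot: [[-0.851, 0.085, 0.519], [0.068, 0.996, -0.051], [-0.521, -0.008, -0.853]]
force: [0.2, -0.3, -1.2]
finger_gap: 0.0317
gripper_force: 15.0
```

Emit:
servo_tool:
  commands:
    - [[0,0,0,0,0,0],[0,0,0,0,0,0],[0,0,0,0,0,0],[-0.05,0,0.08,0,0,0],[-0.11,0,0.17,0,0,0],[-0.17,0,0.27,0,0,0],[-0.27,-0.05,0.42,0,0,0],[-0.4,-0.2,0.5,0,0,0],[-0.55,-0.35,0.6,0,0,0],[-0.7,-0.45,0.75,0,0,0],[-0.85,-0.45,0.9,0,0,0],[-0.95,-0.45,0.95,0,0,0],[-0.95,-0.45,0.95,0,0,0]]
  gripper: 52

```text
time_s: 17.05
eef_pos: [0.4677, -0.0287, 0.1626]
ee_rot: [[-0.933, 0.038, 0.358], [0.031, 0.999, -0.026], [-0.359, -0.013, -0.933]]
force: [-1.9, 0.8, -0.3]
finger_gap: 0.0521
gripper_force: 0.0
```

```bash
python3 - <<'E'
from h import *
s=env.sense();print(s['eef_pos'],s['finger_gap'],s['joint_pos'].round(1))
brushes()
w=env.camera('wrist');b=env.camera('scene')
cv2.imwrite('pics/c4.png',np.hstack([w['img'],b['img'][:,100:388]]))
E
```

```text
[ 0.46766296 -0.02873275  0.16261041] 0.05208044152622198 [ 72.1  13.6 -78.  133.8  37.6  26.7  53.4]
or [300 135  22  21 333] [ 0.651 -0.125  0.042] tray 0.062 -0.088
or [298 178  21  13 187] [ 0.532 -0.118  0.042] tray -0.056 -0.091
gr [242 127  21  21 344] [0.669 0.049 0.042] tray 0.065 0.087
gr [235 170  22  19 274] [0.542 0.064 0.042] tray -0.062 0.091
```

View pics/c4.png

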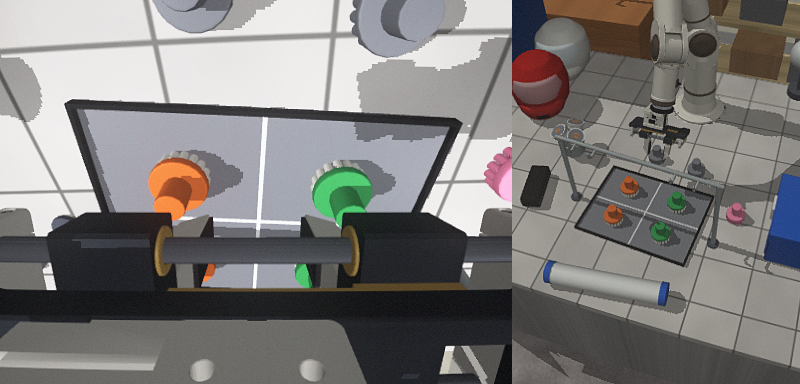

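All four brushes stand upright, one per quarter: orange at (629,185) and (612,215), green at (677,200) and (659,231). I'll let the arm settle, then hand in.

Emit:
servo_tool:
  commands:
    - [[0,0,0.1,0,0,0],[0,0,0.1,0,0,0],[0,0,0.1,0,0,0],[0,0,0.1,0,0,0],[0,0,0.1,0,0,0]]

```text
time_s: 17.7
eef_pos: [0.4687, -0.027, 0.1822]
ee_rot: [[-0.933, 0.035, 0.359], [0.028, 0.999, -0.023], [-0.36, -0.011, -0.933]]
force: [-0.7, 0.2, -0.5]
finger_gap: 0.0517
gripper_force: 0.0
```

```bash
python3 - <<'E'
from h import *
brushes();s=env.sense();print(s['eef_pos'],s['force'],abs(s['qvel']).max());print(env.sign_off())
E
```

```text
or [300 135  22  21 337] [ 0.651 -0.125  0.042] tray 0.062 -0.088
or [298 178  20  10 136] [ 0.536 -0.119  0.042] tray -0.053 -0.091
gr [242 127  21  21 346] [0.669 0.049 0.042] tray 0.066 0.087
gr [235 170  22  18 232] [0.544 0.064 0.042] tray -0.059 0.092
[ 0.46875533 -0.02694742  0.18229513] [0.08385044 0.34316725 0.24517637] 0.5519915553551776
the job is handed in; nothing more can be done
None
```

The job is handed in at about 18 s of the 72 s: all four brushes stand upright, one per quarter, orange in the right half and green in the left, with the arm clear of them; the sign-off gave no verdict.

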